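# Line up the bottles by height on the vaccination table

### The arm

A 7-joint arm with a two-finger parallel gripper is mounted at the origin on a cart in front of the work surface, level with it; the furniture and walls round the work are solid. World frame = base frame: x ahead of the robot, y to its left, z up, the work surface at z = 0. Lengths are in m, angles in rad, forces in N, time in s.
With the tool pointing down it reaches from about 0.35 to 0.9 m from the base axis. Payload 7.2 kg.
Tool frame: the origin (TCP) lies at the very end of the fingers, on their centre line; the grasp point (between the pads) lies 19 mm behind it; z points along the fingers, y is the line along which they close (so a half turn about z gives the same grasp; the last joint's range is limited). The gripper opens to 85 mm and grips with 20 to 120 N. Pads are 22 mm wide; open, the fingers measure 114 mm over their backs; the gripper's body (76 mm by 85 mm) begins 54 mm behind the grasp point. The pads swing forward as they close: fully open they stand 13 mm farther back than shut.
Start: joints at [1.111, 0.411, -0.013, 1.596, 0.006, 1.134, -0.082], TCP at [0.239, -0.578, 0.195] pointing down, gripper open.
Joint ranges: [-2.95, 2.95], [-0.29, 1.99], [-1.47, 1.44], [0.14, 2.54], [-1.03, 4.17], [0.13, 1.85], [-2.86, 2.86]. Speed limits (rad/s): [2.39, 2.39, 3.01, 3.01, 3.14, 3.14, 3.14].

### API

Orientations are given as a unit quaternion [w, x, y, z].
In Python, from plant import manip gives the robot as it stands.
- The arm moves only by the tool arm_command, never from a script. Its argument "rows" is a list of rows, each an object with "delta_pos": the shift along the tool's x, y, z in units of 150 mm (1.0 is 150 mm), a list of three; "rot": the turn, a rotation vector about the tool's x, y, z in units of pi/2 rad (1.0 is pi/2 rad), a list of three. A call has 1 to 10 rows; each row is the pose to reach, as a shift and turn from the pose commanded when the call began, along the tool's axes at that moment; what a row does not reach only later rows make up. A row lasts 1/12 s, in which the tool goes at most 41.7 mm and 7.16 degrees, less where a joint would pass 70% of its speed; a pose out of reach is approached as far as the arm can. A call with a number of a shift or a turn outside -1 to 1 is refused whole. A call with a gripper value outside its range is refused whole. "jaw" is the closure, from 0 (fully open) to 1 (shut), set as the call begins (left out, the last holds). The fingers move at their own pace and stop on an object; "grip_force" is the grip in N (left out, the last holds). Time passes only in rows, so rows that repeat a pose let the fingers close. It gives the time, the measured TCP pose, the force, the opening and the grip force at its end, in the units of the state.
- manip.get_state(): the state, without advancing time (a new reading comes with each control period).
- manip.capture(name): name is "side" or "top"; returns the picture (480x640x3 uint8, red, green, blue); there is no depth.
- manip.camera_params(name): a dict with "K" (3x3 intrinsics, pixels), "T" (4x4, takes a point from camera to world coordinates). Camera axes: x right, y down, z forward; pixel columns grow to the right and rows downward; lengths in m; the calibration is good to about 2 mm. A picture is of the moment at which its call begins. camera_params takes no time and is no camera call.
- manip.close_job(): hands the job in; it is judged then, once.
Trained networks look in the newest picture that a camera, given by its name, has taken for a name from the list of things; names that differ only in an ending like _2 or _b are one class to them, and where a whole thing is asked for, a point or a joint stands for the part that bears it (a point fixed in the world has none). Each returns a list of dicts, best first, with "p" (0 to 1); they miss things now and then, are a little off and sometimes report something else, mostly with a low value. They report only what shows in the picture. A call takes as long as a camera call. They do not tell look-alikes from the thing itself.
- manip.boxes_of(target, camera): "xy" ([column, row] in pixels, amid what is visible of it).
The state is a dict: "time_s": time; "joint_positions": joint angles; "qvel": joint speeds; "tau": joint torques, N m; "ee_pos": TCP position; "ee_rot": TCP orientation; "force": force on the tool from outside, world axes, zero at the start; "moment": the same for the moment, N m; "finger_gap": finger opening in m; "grasp_force": force on a finger pad.
Only numpy, scipy, OpenCV 4.12 (cv2) and the standard library are available. Lean on these libraries where they do the work, as an engineer would, in place of code of your own. Each camera call takes 0.05 s, during which the arm holds its last target. There are 200 camera calls.

### The job

Line up the four loose bottles from the middle of the table on the board in order of height: one standing centred on each round mark, the tallest on the mark next to the tall post with the disc head, then steadily shorter down to the shortest next to the low post. Do not knock any bottle over, and let go of them all.

Things in the scene. Friction and masses are not known exactly. Their poses are not given: they have to be found in the camera images.
- dropper_bottle: Brown bottle with a black dropper cap, the tallest: 102 mm high, round body 32 mm across up to about 60 mm, then shoulder and cap, 24 mm across up to 77 mm, then rubber bulb about 13 mm across. (A like bottle at the far edge of the table beside the needle bin is out of reach and not meant.) Origin: centre of its underside, z up along the bottle. Stands loose on the table at the start.
- flask: Plain white plastic bottle with a white screw cap, second tallest: 76 mm high, straight body 42 mm across up to 42 mm, then a sloping shoulder, cap 21 mm across from 60 mm up. Origin: centre of its underside, z up along the bottle. Stands loose on the table at the start.
- large_vial: Glass vial with a grey stopper, third: 51 mm high, 27 mm across. Origin: centre of its underside, z up along the bottle. Stands loose on the table at the start. (Vials at the far edge of the table are out of reach and not meant.)
- small_vial: Glass vial with a grey stopper, the shortest: 41 mm high, 22 mm across. Origin: centre of its underside, z up along the bottle. Stands loose on the table at the start.
- mark_a: Fixed flat round rubber mark, 60 mm across, with a thin grey ring, one of four in a row on the low aluminium board. Origin: centre of its underside, 6 mm above the table; its top is 3 mm higher. x axis: across the board, away from the robot; y axis: along the row. Neighbours are 68 to 92 mm apart. This is the leftmost of the four as the robot sees it (greatest y).
- mark_b: Fixed flat round rubber mark, 60 mm across, with a thin grey ring, one of four in a row on the low aluminium board. Origin: centre of its underside, 6 mm above the table; its top is 3 mm higher. x axis: across the board, away from the robot; y axis: along the row. Neighbours are 68 to 92 mm apart. Second from the left.
- mark_c: Fixed flat round rubber mark, 60 mm across, with a thin grey ring, one of four in a row on the low aluminium board. Origin: centre of its underside, 6 mm above the table; its top is 3 mm higher. x axis: across the board, away from the robot; y axis: along the row. Neighbours are 68 to 92 mm apart. Third from the left.
- mark_d: Fixed flat round rubber mark, 60 mm across, with a thin grey ring, one of four in a row on the low aluminium board. Origin: centre of its underside, 6 mm above the table; its top is 3 mm higher. x axis: across the board, away from the robot; y axis: along the row. Neighbours are 68 to 92 mm apart. The rightmost (least y).
- tall_post: Fixed steel post at one end of the row of marks (either end), 60 mm high on the 6 mm board, with a disc head 30 mm across; it shows the tall end. Origin: centre of its foot, 6 mm above the table, about 80 mm beyond the end mark.
- low_post: Fixed steel stud at the other end of the row, 18 mm high, 22 mm across at its foot and without a head; it shows the short end. Origin: centre of its foot, 6 mm above the table, about 80 mm beyond the end mark. The board measures 104 x 450 mm, 6 mm thick, with a lip 11 mm high along its far edge.
Things that resemble listed ones, but are neither listed nor needed, are in the scene too. Leave any purple or yellow look-alike of the dropper_bottle alone.

How it is judged:
At the end, for the whole second after the job is handed in: Each bottle stands upright (within 0.1 rad) on its own mark, its centre within 13 mm of the mark's centre, in order of height from the tall post (dropper bottle, white bottle, large vial, small vial) to the low post; all released and at rest (((horizontal distance between tall_post and mark_a below 0.12 m and horizontal distance between dropper_bottle and mark_a below 0.013 m and horizontal distance between flask and mark_b below 0.013 m and horizontal distance between large_vial and mark_c below 0.013 m and horizontal distance between small_vial and mark_d below 0.013 m) or (horizontal distance between tall_post and mark_d below 0.12 m and horizontal distance between dropper_bottle and mark_d below 0.013 m and horizontal distance between flask and mark_c below 0.013 m and horizontal distance between large_vial and mark_b below 0.013 m and horizontal distance between small_vial and mark_a below 0.013 m)) and angle between each of dropper_bottle, flask, large_vial, small_vial's own z axis and vertical below 0.1 rad and height (world z) of dropper_bottle between 0.005 and 0.014 m and linear speed of each of dropper_bottle, flask, large_vial, small_vial below 0.02 m/s and angular speed of each of dropper_bottle, flask, large_vial, small_vial below 0.3 rad/s and height (world z) of flask between 0.005 and 0.014 m and height (world z) of large_vial between 0.005 and 0.014 m and height (world z) of small_vial between 0.005 and 0.014 m); the robot touches nothing.
It fails at once if a bottle is knocked over or tipped more than 45 degrees (angle between any of dropper_bottle, flask, large_vial, small_vial's own z axis and vertical above 0.79 rad).
It also fails if it takes over 102 s, if anything falls off the work surface, if the arm or the gripper's body presses on something with over 40 N, if the wrist force passes 120 N, or if a joint passes its speed limit or range.

## Working session

There is one attempt and no reset: what is moved stays moved. The work goes in short steps, Python scripts to look and compute and a tool call to move; the robot and the scene stay as the last step left them, time stands still between calls to the robot, and variables do not carry over. Pictures are saved under pics/ and viewed, at most 14 in all, crops included, and the job is handed in when it is done.

Besides the shell and the picture viewer there is one more tool, called after "Request:" as name([rows], argument=value, ...), one row to a line, values as JSON. arm_command: Moves the arm, as the interface text tells. Its arguments: {"type":"object","properties":{"rows":{"type":"array"},"jaw":{"type":"number"},"grip_force":{"type":"number"}},"required":["rows"]}

```bash
mkdir -p pics
python3 - <<'E'
from plant import manip
import cv2,numpy as np
np.set_printoptions(precision=4,suppress=True)
for c in("side","top"):
    cv2.imwrite(f"pics/{c}0.png",manip.capture(c)[:,:,::-1]);p=manip.camera_params(c);print(c,p["K"],p["T"])
    for t in["dropper_bottle","flask","large_vial","small_vial","mark_a","tall_post","low_post"]:
        print(t,[(np.round(b["xy"],1).tolist(),round(b["p"],2)) for b in manip.boxes_of(t,c)])
s=manip.get_state();print(s)
E
```

```text
side [[566.8841   0.     321.915 ]
 [  0.     566.8841 240.6657]
 [  0.       0.       1.    ]] [[-0.9085 -0.1849  0.3748  0.1016]
 [-0.4179  0.3849 -0.823   0.9663]
 [ 0.0079 -0.9043 -0.4269  0.5252]
 [ 0.      0.      0.      1.    ]]
dropper_bottle [([342.3, 196.8], 0.96), ([387.5, 191.6], 0.87), ([413.7, 199.7], 0.83), ([330.9, 183.1], 0.81)]
flask [([237.2, 278.7], 0.25)]
large_vial [([308.4, 216.1], 0.49)]
small_vial [([238.9, 277.4], 0.6)]
mark_a [([329.1, 287.4], 0.92), ([344.5, 269.0], 0.8), ([372.5, 239.2], 0.59), ([358.2, 252.7], 0.54)]
tall_post [([384.9, 210.3], 0.78)]
low_post [([311.8, 310.1], 0.64), ([327.3, 288.0], 0.55)]
top [[576.6628   0.     317.8012]
 [  0.     576.6628 247.1397]
 [  0.       0.       1.    ]] [[ 0.0196 -0.9881  0.1528  0.3173]
 [-0.9998 -0.018   0.0122  0.0006]
 [-0.0093 -0.153  -0.9882  1.3226]
 [ 0.      0.      0.      1.    ]]
dropper_bottle [([446.1, 197.1], 0.77), ([424.0, 223.6], 0.55), ([447.3, 285.2], 0.54), ([433.5, 259.9], 0.49)]
flask [([298.9, 212.3], 0.75)]
large_vial [([367.4, 202.7], 0.47)]
small_vial [([240.8, 199.6], 0.64), ([367.9, 201.2], 0.39)]
mark_a [([362.4, 273.8], 0.93), ([294.1, 271.3], 0.87), ([333.1, 271.7], 0.7), ([257.4, 271.4], 0.6)]
tall_post [([400.8, 269.7], 0.59)]
low_post [([224.9, 274.5], 0.43)]
{'time_s': 0.8, 'joint_positions': array([ 1.1108,  0.4111, -0.0127,  1.5962,  0.0056,  1.1343, -0.0822]), 'qvel': array([-0.0002, -0.0011, -0.0005,  0.0025,  0.0013, -0.0016,  0.0012]), 'tau': array([  0.0001, -60.0349,   0.6806, -29.9736,   0.0139,   0.0018,
         0.    ]), 'ee_pos': array([ 0.2387, -0.5776,  0.1953]), 'ee_rot': array([0.    , 0.9809, 0.1947, 0.    ]), 'force': array([ 0.1304, -0.5175,  0.5009]), 'moment': array([ 0.0178, -0.0248, -0.0135]), 'grasp_force': 0.0, 'finger_gap': 0.0851755850891368}
```

Run:
```python
import cv2
a=cv2.imread("pics/top0.png")[150:340,200:480];cv2.imwrite("pics/topc.png",cv2.resize(a,(800,543),interpolation=cv2.INTER_CUBIC))
a=cv2.imread("pics/side0.png")[130:350,180:470];cv2.imwrite("pics/sidec.png",cv2.resize(a,(790,599),interpolation=cv2.INTER_CUBIC))
```

```text
(no output)
```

View pics/topc.png

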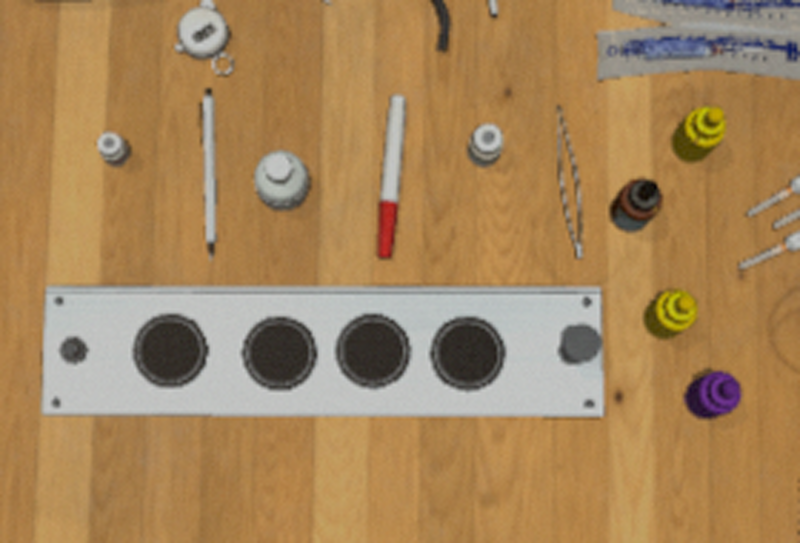

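View pics/sidec.png

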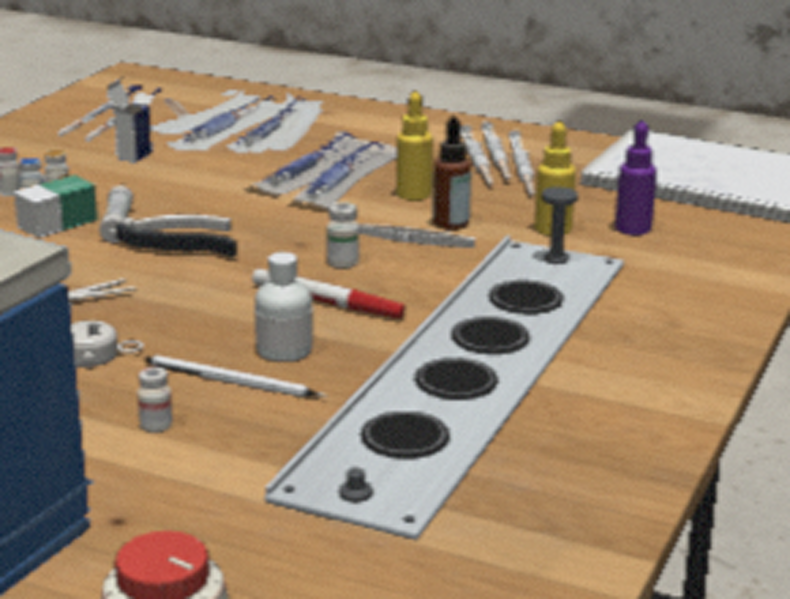

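Top crop: low post at (73,349), tall post at (580,343) on the right (least y), so the dropper goes to mark_d, the flask to c, the large vial to b and the small vial to a. Candidates for the dropper bottle are brown (637,203), yellow (700,132), yellow (672,312) and purple (715,393); the brown one matches the description. Flask (282,180), large vial (487,143), small vial (112,147). The side crop agrees: brown (452,175), flask (284,305), large vial (342,235), small vial (154,400).

```bash
cat > h.py <<'E'
import cv2,numpy as np
from plant import manip
np.set_printoptions(precision=4,suppress=True)
P={}
for c in("side","top"):
    p=manip.camera_params(c);P[c]=(p["K"],np.linalg.inv(p["T"]),p["T"])
def proj(c,X):
    K,E,_=P[c];x=(np.atleast_2d(X)@E[:3,:3].T+E[:3,3])@K.T;return x[:,:2]/x[:,2:]
def onz(c,uv,z):
    K,_,T=P[c];d=T[:3,:3]@np.linalg.solve(K,[*uv,1]);return T[:3,3]+d*(z-T[2,3])/d[2]
def tri(us,ut):
    M=[P[c][0]@P[c][1][:3] for c in("side","top")]
    X=cv2.triangulatePoints(*M,np.array(us,float).reshape(2,1),np.array(ut,float).reshape(2,1))[:,0];return X[:3]/X[3]
PROF={"dropper":[(0,16),(60,16),(64,12),(77,12),(78,6.5),(102,5)],"flask":[(0,21),(42,21),(60,10.5),(76,10.5)],"large":[(0,13.5),(51,10)],"small":[(0,11),(41,8)]}
def draw(im,c,name,xy,s,o,z0=0,col=(0,255,0)):
    t=np.linspace(0,2*np.pi,40)
    for h,r in PROF[name]:
        X=np.c_[xy[0]+r/1e3*np.cos(t),xy[1]+r/1e3*np.sin(t),np.full(40,z0+h/1e3)]
        cv2.polylines(im,[np.int32((proj(c,X)-o+.5)*s*8-4)],True,col,1,cv2.LINE_AA,3)
E
cat > m.py <<'E'
from h import *
ct=lambda u,v:(200+u/2.857-.3,150+v/2.857-.3); cs=lambda u,v:(180+u/2.724-.3,130+v/2.724-.3)
pts={"dropper":((453,120),(649,190)),"flask":((283,258),(278,162)),"large":((342,208),(488,132)),"small":((154,374),(111,142))}
side=cv2.imread("pics/side0.png");top=cv2.imread("pics/top0.png");tl=[]
for n,(a,b) in pts.items():
    X=tri(cs(*a),ct(*b));print(n,X)
    row=[]
    for c,im in(("side",side),("top",top)):
        u=proj(c,X-[0,0,X[2]/2])[0];o=np.int32(u-24)
        t=cv2.resize(im[o[1]:o[1]+48,o[0]:o[0]+48],None,fx=6,fy=6,interpolation=cv2.INTER_CUBIC);draw(t,c,n,X[:2],6,o);row.append(t)
    tl.append(np.vstack(row))
cv2.imwrite("pics/ov.png",cv2.resize(np.hstack(tl),(800,400)))
g=cv2.cvtColor(top,cv2.COLOR_BGR2GRAY);m=np.uint8(g<70)
n,l,st,ce=cv2.connectedComponentsWithStats(m)
for i in range(1,n):
    x,y=ce[i]
    if 215<x<405 and 255<y<290 and st[i,4]>30: print("top",ce[i],st[i,2:],onz("top",ce[i],.009))
g=cv2.cvtColor(side,cv2.COLOR_BGR2GRAY);m=np.uint8(g<70);n,l,st,ce=cv2.connectedComponentsWithStats(m)
for i in range(1,n):
    x,y=ce[i]
    if 300<x<400 and 200<y<325 and st[i,4]>60: print("side",ce[i],st[i,2:],onz("side",ce[i],.009))
E
python3 m.py
```

```text
dropper [ 0.5796 -0.2188  0.0975]
flask [0.5989 0.063  0.0751]
large [ 0.6321 -0.1014  0.0492]
small [0.6225 0.1994 0.0393]
top [297.8161 272.7126] [ 22  23 348] [0.4604 0.0613 0.009 ]
top [363.4985 273.0089] [ 21  23 337] [ 0.4625 -0.089   0.009 ]
top [259.0979 272.1927] [ 21  20 327] [0.4599 0.1501 0.009 ]
top [330.4535 272.2587] [ 23  23 344] [ 0.4628 -0.0134  0.009 ]
side [384.1695 212.4831] [ 12  24 118] [ 0.4867 -0.2365  0.009 ]
side [372.4829 238.9317] [ 26  11 205] [ 0.4605 -0.0838  0.009 ]
side [317.1159 243.5652] [21  6 69] [ 0.558  -0.0114  0.009 ]
side [359.8    253.0531] [ 28  13 245] [ 0.4604 -0.0085  0.009 ]
side [347.0247 269.0495] [ 29  14 283] [0.4576 0.0668 0.009 ]
side [328.1341 289.4257] [ 32  16 343] [0.4586 0.1536 0.009 ]
```

View pics/ov.png

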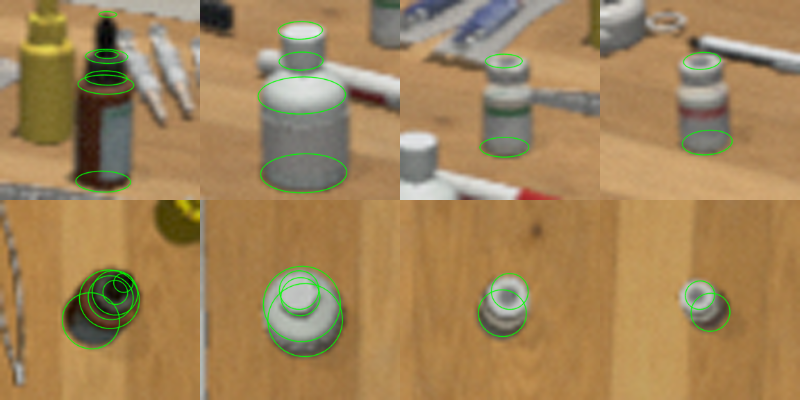

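Overlays fit in both views, and the heights are right to within 5 mm. The marks are at y ≈ 0.152, 0.064, -0.011 and -0.0865 and x ≈ 0.46, with spacings of 75–88 mm. Next I turn the tool so that y is world +x; shifts are then (dy, dx, -dz).

Request:
arm_command([
  {"delta_pos": [0.3,-0.26,0],"rot": [0,0,-0.08]},
  {"delta_pos": [0.5,-0.44,0],"rot": [0,0,-0.16]},
  {"delta_pos": [0.75,-0.66,0],"rot": [0,0,-0.24]},
  {"delta_pos": [1,-0.88,0],"rot": [0,0,-0.32]},
  {"delta_pos": [1,-0.88,0],"rot": [0,0,-0.75]},
  {"delta_pos": [1,-0.88,0],"rot": [0,0,-0.75]},
  {"delta_pos": [1,-0.88,0],"rot": [0,0,-0.75]},
  {"delta_pos": [1,-0.88,0],"rot": [0,0,-0.75]},
  {"delta_pos": [1,-0.88,0],"rot": [0,0,-0.75]},
  {"delta_pos": [1,-0.88,0],"rot": [0,0,-0.75]},
], jaw=0.25)

```text
time_s: 1.63
ee_pos: [0.3269, -0.3983, 0.1955]
ee_rot: [0.0, 0.705, 0.709, -0.0]
force: [-0.4, -0.6, -0.6]
finger_gap: 0.064
grasp_force: 0.0
```

Request:
arm_command([
  {"delta_pos": [0.25,0.12,0],"rot": [0,0,0]},
  {"delta_pos": [0.5,0.25,0],"rot": [0,0,0]},
  {"delta_pos": [0.75,0.37,0],"rot": [0,0,0]},
  {"delta_pos": [1,0.49,0],"rot": [0,0,0]},
])

```text
time_s: 1.97
ee_pos: [0.4008, -0.2474, 0.1956]
ee_rot: [0.0, 0.708, 0.706, 0.0]
force: [1.5, 0.2, -0.7]
finger_gap: 0.064
grasp_force: 0.0
```

Request:
arm_command([
  {"delta_pos": [0.25,0.12,0],"rot": [0,0,0]},
  {"delta_pos": [0.5,0.25,0],"rot": [0,0,0]},
  {"delta_pos": [0.75,0.37,0],"rot": [0,0,0]},
  {"delta_pos": [1,0.49,0],"rot": [0,0,0]},
])

```text
time_s: 2.3
ee_pos: [0.4744, -0.0976, 0.1957]
ee_rot: [0.001, 0.708, 0.707, 0.0]
force: [1.0, -0.7, -0.4]
finger_gap: 0.064
grasp_force: 0.0
```

Request:
arm_command([
  {"delta_pos": [0.25,0.12,0],"rot": [0,0,0]},
  {"delta_pos": [0.5,0.25,0],"rot": [0,0,0]},
  {"delta_pos": [0.75,0.37,0],"rot": [0,0,0]},
  {"delta_pos": [1,0.49,0],"rot": [0,0,0]},
])

```text
time_s: 2.63
ee_pos: [0.5479, 0.0519, 0.1955]
ee_rot: [0.0, 0.708, 0.707, 0.0]
force: [0.6, 0.5, 0.2]
finger_gap: 0.0641
grasp_force: 0.0
```

Request:
arm_command([
  {"delta_pos": [0.25,0.12,0.1],"rot": [0,0,0]},
  {"delta_pos": [0.5,0.25,0.2],"rot": [0,0,0]},
  {"delta_pos": [0.75,0.37,0.3],"rot": [0,0,0]},
  {"delta_pos": [0.98,0.5,0.4],"rot": [0,0,0]},
  {"delta_pos": [0.98,0.5,0.4],"rot": [0,0,0]},
  {"delta_pos": [0.98,0.5,0.4],"rot": [0,0,0]},
])

```text
time_s: 3.13
ee_pos: [0.6215, 0.201, 0.1332]
ee_rot: [-0.002, 0.706, 0.708, -0.001]
force: [-0.1, -0.5, 0.6]
finger_gap: 0.064
grasp_force: 0.0
```

Request:
arm_command([
  {"delta_pos": [-0.01,0.007,0.2],"rot": [0,0,0]},
  {"delta_pos": [-0.01,0.007,0.4],"rot": [0,0,0]},
  {"delta_pos": [-0.01,0.007,0.55],"rot": [0,0,0]},
  {"delta_pos": [-0.01,0.007,0.7],"rot": [0,0,0]},
  {"delta_pos": [-0.01,0.007,0.8],"rot": [0,0,0]},
  {"delta_pos": [-0.01,0.007,0.86],"rot": [0,0,0]},
  {"delta_pos": [-0.01,0.007,0.86],"rot": [0,0,0]},
  {"delta_pos": [-0.01,0.007,0.86],"rot": [0,0,0]},
])

```text
time_s: 3.8
ee_pos: [0.6238, 0.1952, 0.007]
ee_rot: [0.0, 0.708, 0.707, 0.0]
force: [-0.3, -0.2, 0.9]
finger_gap: 0.0639
grasp_force: 0.0
```

Request:
arm_command([
  {"delta_pos": [0,0,0],"rot": [0,0,0]},
  {"delta_pos": [0,0,0],"rot": [0,0,0]},
  {"delta_pos": [0,0,0],"rot": [0,0,0]},
  {"delta_pos": [0,0,0],"rot": [0,0,0]},
  {"delta_pos": [0,0,0],"rot": [0,0,0]},
  {"delta_pos": [0,0,0],"rot": [0,0,0]},
  {"delta_pos": [0,0,0],"rot": [0,0,0]},
  {"delta_pos": [0,0,0],"rot": [0,0,0]},
  {"delta_pos": [0,0,0],"rot": [0,0,0]},
  {"delta_pos": [0,0,0],"rot": [0,0,0]},
], jaw=1, grip_force=25)

```text
time_s: 4.63
ee_pos: [0.6233, 0.1956, 0.0062]
ee_rot: [-0.0, 0.707, 0.707, -0.0]
force: [0.6, 0.7, -0.3]
finger_gap: 0.0001
grasp_force: 0.0
```

Run:
```python
from h import *
a=manip.capture("side")[:,:,::-1];cv2.imwrite("pics/s1.png",cv2.resize(a[190:340,170:370],(800,600),interpolation=cv2.INTER_CUBIC))
```

```text
(no output)
```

View pics/s1.png

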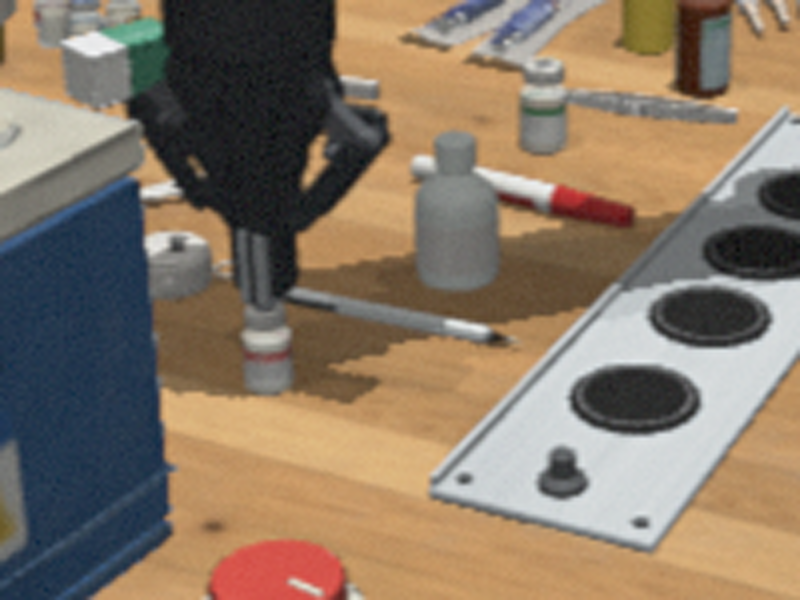

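Grip missed: the gap is 0, and the vial still stands at crop (268,345) in front of the shut fingers. I'll measure again.

Run:
```python
from h import *
s=manip.get_state();print(s["ee_pos"],s["joint_positions"],proj("side",s["ee_pos"]),proj("top",s["ee_pos"]))
a=cv2.imread("pics/s1.png");tp=manip.capture("top")[:,:,::-1].copy()
b=cv2.resize(tp[150:300,200:350],(600,600),interpolation=cv2.INTER_CUBIC)
c=a[150:450,100:400];c=cv2.resize(c,(600,600))
o=np.array([170+25,190+37.5])
for xy,col in(((.6225,.1994),(0,255,0)),(s["ee_pos"][:2],(0,0,255))):
    draw(c,"side","small",xy,8,o,0,col);draw(b,"top","small",xy,4,np.array([200,150]),0,col)
cv2.imwrite("pics/o2.png",cv2.resize(np.hstack([c,b]),(800,400)))
```

```text
[0.6233 0.1956 0.0062] [-0.0405  0.7153 -0.5002  1.655   0.4202  0.8804 -0.7098] [[237.8056 281.7639]] [[242.2689 202.539 ]]
```

View pics/o2.png

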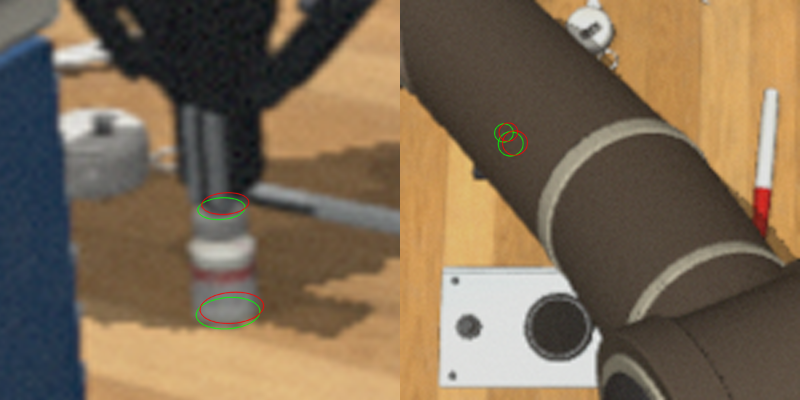

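The finger ends show at about crop (290,300), above where the reported TCP projects (271,367). The first pictures may show the gripper, so I'll check them for a tool offset.

Run:
```python
from h import *
X=np.array([.2387,-.5776,.1953]);ims=[]
for c in("top","side"):
    u=proj(c,X)[0];print(c,u);im=cv2.imread(f"pics/{c}0.png")
    o=np.clip(np.int32(u-50),[0,0],[540,380]);t=cv2.resize(im[o[1]:o[1]+100,o[0]:o[0]+100],(400,400),interpolation=cv2.INTER_CUBIC)
    cv2.circle(t,tuple(int(v) for v in (u-o+.5)*4),4,(0,255,0),1);ims.append(t)
a=cv2.cvtColor(manip.capture("side"),cv2.COLOR_RGB2BGR)[215:315,190:290]
ims.append(cv2.resize(a,(400,400),interpolation=cv2.INTER_CUBIC))
cv2.imwrite("pics/o3.png",cv2.resize(np.hstack(ims),(800,267)))
```

```text
top [626.9188 384.3886]
side [522.6681 116.1724]
```

View pics/o3.png

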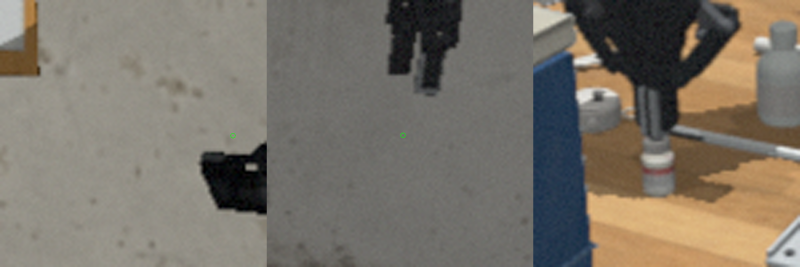

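Run:
```python
from h import *
from scipy.optimize import least_squares
A=np.array([.6233,.1956,.0062]);B=np.array([.2387,-.5776,.1953])
xa,ya=np.array([0,1,0]),np.array([1,0,0]);xb,yb=np.array([.924,.382,0]),np.array([.382,-.924,0]);z=np.array([0,0,-1])
pos=lambda p:(A+p[0]*xa+p[1]*ya+p[2]*z,B+p[0]*xb+p[1]*yb+(p[2]-.013)*z)
f=lambda p:np.r_[proj("side",pos(p)[0])[0]-[237.5,263],proj("side",pos(p)[1])[0]-[526.7,97]]
r=least_squares(f,[0,0,0]);print(r.x,r.fun,pos(r.x),proj("top",pos(r.x)[1]))
for p in([-.04,0,0],[0,0,-.035],[0,0,0]):print(p,f(p),proj("top",pos(p)[1]))
```

```text
[-0.0032  0.0005 -0.0368] [-0.0926  0.3799  0.2932 -0.408 ] (array([0.6238, 0.1924, 0.043 ]), array([ 0.236 , -0.5793,  0.2451])) [[642.2757 388.2186]]
[-0.04, 0, 0] [11.6234  9.4796 12.5087 14.382 ] [[640.0158 405.4188]]
[0, 0, -0.035] [-0.7292  2.0586 -1.0313  0.3441] [[640.6712 386.5597]]
[0, 0, 0] [ 0.3323 18.7766 -3.2276 14.1254] [[630.5243 384.9578]]
```

Both pictures agree within half a pixel: the real finger ends sit about 37 mm higher than the reported TCP, so reported z should be tip height minus 0.037. They shut just above the vial. I'll open, go lower carefully and watch the force.

Request:
arm_command([
  {"delta_pos": [0,0,0],"rot": [0,0,0]},
  {"delta_pos": [0,0,0],"rot": [0,0,0]},
  {"delta_pos": [0,0,0],"rot": [0,0,0]},
  {"delta_pos": [0,0,0],"rot": [0,0,0]},
  {"delta_pos": [0,0,0],"rot": [0,0,0]},
  {"delta_pos": [0,0,0],"rot": [0,0,0]},
  {"delta_pos": [0,0,0],"rot": [0,0,0]},
  {"delta_pos": [0.03,-0.005,0.05],"rot": [0,0,0]},
  {"delta_pos": [0.03,-0.005,0.1],"rot": [0,0,0]},
  {"delta_pos": [0.03,-0.005,0.1],"rot": [0,0,0]},
], jaw=0.25)

```text
time_s: 5.62
ee_pos: [0.6212, 0.2002, -0.0108]
ee_rot: [-0.001, 0.707, 0.707, -0.001]
force: [-0.5, 0.5, -0.0]
finger_gap: 0.0644
grasp_force: 0.0
```

Request:
arm_command([
  {"delta_pos": [0,0,0.05],"rot": [0,0,0]},
  {"delta_pos": [0,0,0.1],"rot": [0,0,0]},
  {"delta_pos": [0,0,0.1],"rot": [0,0,0]},
  {"delta_pos": [0,0,0.1],"rot": [0,0,0]},
])

```text
time_s: 5.95
ee_pos: [0.6221, 0.1998, -0.0246]
ee_rot: [-0.0, 0.707, 0.707, -0.001]
force: [0.4, 0.2, 0.4]
finger_gap: 0.0638
grasp_force: 0.0
```

Run:
```python
from h import *
s=manip.get_state();print(s["ee_pos"])
a=cv2.cvtColor(manip.capture("side"),cv2.COLOR_RGB2BGR)[215:315,190:290]
cv2.imwrite("pics/o4.png",cv2.resize(a,(600,600),interpolation=cv2.INTER_CUBIC))
```

```text
[ 0.6221  0.1998 -0.0246]
```

View pics/o4.png

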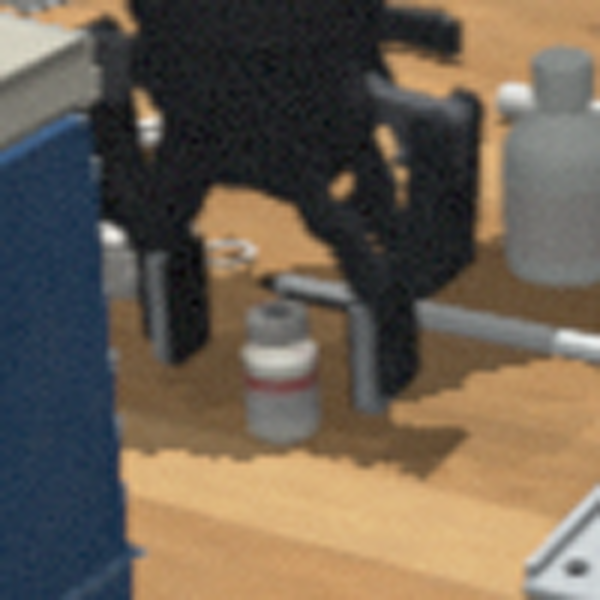

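The vial at (282,375) sits between the fingers, whose ends at (185,350) and (395,390) are about 20 mm above the table, as the offset predicts. I'll lower a bit more and grip.

Request:
arm_command([
  {"delta_pos": [0,0,0.05],"rot": [0,0,0]},
  {"delta_pos": [0,0,0.05],"rot": [0,0,0]},
  {"delta_pos": [0,0,0.05],"rot": [0,0,0]},
  {"delta_pos": [0,0,0.05],"rot": [0,0,0]},
  {"delta_pos": [0,0,0.05],"rot": [0,0,0]},
  {"delta_pos": [0,0,0.05],"rot": [0,0,0]},
  {"delta_pos": [0,0,0.05],"rot": [0,0,0]},
  {"delta_pos": [0,0,0.05],"rot": [0,0,0]},
  {"delta_pos": [0,0,0.05],"rot": [0,0,0]},
  {"delta_pos": [0,0,0.05],"rot": [0,0,0]},
], jaw=1, grip_force=25)

```text
time_s: 6.83
ee_pos: [0.6226, 0.2001, -0.0312]
ee_rot: [0.0, 0.707, 0.707, 0.0]
force: [0.4, -0.4, -1.5]
finger_gap: 0.0216
grasp_force: 24.7
```

Request:
arm_command([
  {"delta_pos": [0,0,-0.1],"rot": [0,0,0]},
  {"delta_pos": [0,0,-0.25],"rot": [0,0,0]},
  {"delta_pos": [0,0,-0.4],"rot": [0,0,0]},
  {"delta_pos": [-0.05,-0.15,-0.5],"rot": [0,0,0]},
  {"delta_pos": [-0.1,-0.3,-0.5],"rot": [0,0,0]},
  {"delta_pos": [-0.2,-0.5,-0.5],"rot": [0,0,0]},
  {"delta_pos": [-0.25,-0.7,-0.5],"rot": [0,0,0]},
  {"delta_pos": [-0.3,-0.9,-0.5],"rot": [0,0,0]},
  {"delta_pos": [-0.316,-1,-0.5],"rot": [0,0,0]},
  {"delta_pos": [-0.316,-1,-0.5],"rot": [0,0,0]},
])

```text
time_s: 7.67
ee_pos: [0.4693, 0.1518, 0.0448]
ee_rot: [0.0, 0.707, 0.707, -0.001]
force: [0.6, 0.4, 0.0]
finger_gap: 0.0217
grasp_force: 24.8
```

Request:
arm_command([
  {"delta_pos": [0,-0.09,0],"rot": [0,0,0]},
  {"delta_pos": [0,-0.09,0],"rot": [0,0,0]},
  {"delta_pos": [0,-0.09,0.1],"rot": [0,0,0]},
  {"delta_pos": [0,-0.09,0.2],"rot": [0,0,0]},
  {"delta_pos": [0,-0.09,0.3],"rot": [0,0,0]},
  {"delta_pos": [0,-0.09,0.35],"rot": [0,0,0]},
  {"delta_pos": [0,-0.09,0.35],"rot": [0,0,0]},
  {"delta_pos": [0,-0.09,0.35],"rot": [0,0,0]},
])

```text
time_s: 8.33
ee_pos: [0.4595, 0.1532, -0.0086]
ee_rot: [-0.0, 0.707, 0.707, -0.0]
force: [0.1, 0.2, -0.6]
finger_gap: 0.0214
grasp_force: 24.8
```

Run:
```python
from h import *
s=manip.get_state();print(s["ee_pos"])
a=cv2.cvtColor(manip.capture("side"),cv2.COLOR_RGB2BGR)[220:320,270:370]
cv2.imwrite("pics/o5.png",cv2.resize(a,(600,600),interpolation=cv2.INTER_CUBIC))
```

```text
[ 0.4595  0.1532 -0.0086]
```

View pics/o5.png

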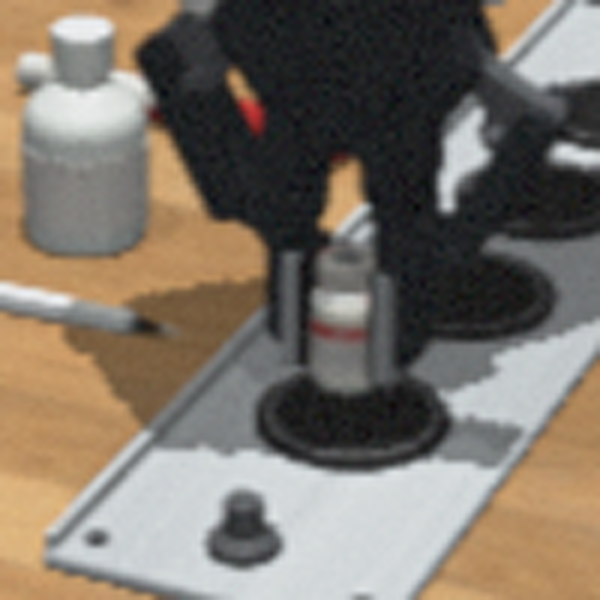

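Vial upright in grip over mark_a: base at (340,383), mark centre at (352,418), hovering about 12 mm. I'll lower, release and lift.

Request:
arm_command([
  {"delta_pos": [0,-0.015,0.03],"rot": [0,0,0]},
  {"delta_pos": [0,-0.015,0.06],"rot": [0,0,0]},
  {"delta_pos": [0,-0.015,0.08],"rot": [0,0,0]},
  {"delta_pos": [0,-0.015,0.085],"rot": [0,0,0]},
  {"delta_pos": [0,-0.015,0.085],"rot": [0,0,0]},
  {"delta_pos": [0,-0.015,0.085],"rot": [0,0,0]},
])

```text
time_s: 8.88
ee_pos: [0.4569, 0.1529, -0.0214]
ee_rot: [0.0, 0.707, 0.707, 0.0]
force: [0.5, 0.8, 0.3]
finger_gap: 0.0216
grasp_force: 24.8
```

Request:
arm_command([
  {"delta_pos": [0,0,0],"rot": [0,0,0]},
  {"delta_pos": [0,0,0],"rot": [0,0,0]},
  {"delta_pos": [0,0,0],"rot": [0,0,0]},
  {"delta_pos": [0,0,0],"rot": [0,0,0]},
  {"delta_pos": [0,0,0],"rot": [0,0,0]},
  {"delta_pos": [0,0,0],"rot": [0,0,0]},
], jaw=0.5)

```text
time_s: 9.38
ee_pos: [0.4569, 0.1528, -0.0214]
ee_rot: [0.0, 0.707, 0.707, 0.0]
force: [-0.6, -0.5, -0.1]
finger_gap: 0.0427
grasp_force: 0.0
```

Request:
arm_command([
  {"delta_pos": [0,0,-0.1],"rot": [0,0,0]},
  {"delta_pos": [0,0,-0.25],"rot": [0,0,0]},
  {"delta_pos": [0,0,-0.5],"rot": [0,0,0]},
  {"delta_pos": [0,0,-0.75],"rot": [0,0,0]},
  {"delta_pos": [0,0,-1],"rot": [0,0,0]},
  {"delta_pos": [0,0,-1],"rot": [0,0,0]},
])

```text
time_s: 9.88
ee_pos: [0.4603, 0.1549, 0.135]
ee_rot: [0.002, 0.707, 0.707, 0.004]
force: [0.5, 0.2, 0.1]
finger_gap: 0.0426
grasp_force: 0.0
```

Request:
arm_command([
  {"delta_pos": [-0.2,0.14,0],"rot": [0,0,0]},
  {"delta_pos": [-0.4,0.27,0],"rot": [0,0,0]},
  {"delta_pos": [-0.6,0.41,0],"rot": [0,0,0]},
  {"delta_pos": [-0.85,0.58,0],"rot": [0,0,0]},
  {"delta_pos": [-0.85,0.58,0],"rot": [0,0,0]},
], jaw=0.25)

```text
time_s: 10.3
ee_pos: [0.5471, 0.0171, 0.1281]
ee_rot: [0.002, 0.71, 0.704, -0.001]
force: [-0.2, -0.8, 0.1]
finger_gap: 0.0639
grasp_force: 0.0
```

Request:
arm_command([
  {"delta_pos": [-0.2,0.14,0],"rot": [0,0,0]},
  {"delta_pos": [-0.4,0.27,0],"rot": [0,0,0]},
  {"delta_pos": [-0.6,0.41,0.1],"rot": [0,0,0]},
  {"delta_pos": [-0.85,0.585,0.3],"rot": [0,0,0]},
  {"delta_pos": [-0.85,0.585,0.4],"rot": [0,0,0]},
  {"delta_pos": [-0.85,0.585,0.4],"rot": [0,0,0]},
  {"delta_pos": [-0.85,0.585,0.4],"rot": [0,0,0]},
])

```text
time_s: 10.88
ee_pos: [0.6301, -0.1023, 0.0669]
ee_rot: [-0.002, 0.708, 0.706, -0.001]
force: [-0.4, 0.6, 0.0]
finger_gap: 0.064
grasp_force: 0.0
```

Request:
arm_command([
  {"delta_pos": [0,0.01,0.1],"rot": [0,0,0]},
  {"delta_pos": [0,0.01,0.25],"rot": [0,0,0]},
  {"delta_pos": [0,0.01,0.4],"rot": [0,0,0]},
  {"delta_pos": [0,0.01,0.55],"rot": [0,0,0]},
  {"delta_pos": [0,0.01,0.63],"rot": [0,0,0]},
  {"delta_pos": [0,0.01,0.63],"rot": [0,0,0]},
  {"delta_pos": [0,0.01,0.63],"rot": [0,0,0]},
])

```text
time_s: 11.47
ee_pos: [0.633, -0.1012, -0.0254]
ee_rot: [-0.0, 0.707, 0.707, 0.0]
force: [0.4, 0.6, 0.1]
finger_gap: 0.0642
grasp_force: 0.0
```

Request:
arm_command([
  {"delta_pos": [0,0,0],"rot": [0,0,0]},
  {"delta_pos": [0,0,0],"rot": [0,0,0]},
  {"delta_pos": [0,0,0],"rot": [0,0,0]},
  {"delta_pos": [0,0,0],"rot": [0,0,0]},
  {"delta_pos": [0,0,0],"rot": [0,0,0]},
  {"delta_pos": [0,0,0],"rot": [0,0,0]},
  {"delta_pos": [0,0,0],"rot": [0,0,0]},
  {"delta_pos": [0,0,0],"rot": [0,0,0]},
], jaw=1)

```text
time_s: 12.13
ee_pos: [0.6338, -0.1023, -0.0245]
ee_rot: [0.001, 0.707, 0.707, 0.001]
force: [-0.9, 0.1, 7.8]
finger_gap: 0.0265
grasp_force: 24.5
```

Request:
arm_command([
  {"delta_pos": [0,0,-0.1],"rot": [0,0,0]},
  {"delta_pos": [0,0,-0.25],"rot": [0,0,0]},
  {"delta_pos": [0,0,-0.4],"rot": [0,0,0]},
  {"delta_pos": [0.1,-0.1,-0.5],"rot": [0,0,0]},
  {"delta_pos": [0.25,-0.25,-0.5],"rot": [0,0,0]},
  {"delta_pos": [0.4,-0.4,-0.5],"rot": [0,0,0]},
  {"delta_pos": [0.55,-0.55,-0.5],"rot": [0,0,0]},
  {"delta_pos": [0.7,-0.7,-0.5],"rot": [0,0,0]},
  {"delta_pos": [0.85,-0.85,-0.5],"rot": [0,0,0]},
  {"delta_pos": [1,-1,-0.5],"rot": [0,0,0]},
])

```text
time_s: 12.97
ee_pos: [0.4822, 0.0486, 0.0502]
ee_rot: [0.001, 0.708, 0.707, 0.0]
force: [1.1, 0.8, -0.4]
finger_gap: 0.0263
grasp_force: 24.7
```

Request:
arm_command([
  {"delta_pos": [0.1,-0.15,0],"rot": [0,0,0]},
  {"delta_pos": [0.1,-0.15,0],"rot": [0,0,0]},
  {"delta_pos": [0.1,-0.15,0.1],"rot": [0,0,0]},
  {"delta_pos": [0.1,-0.15,0.2],"rot": [0,0,0]},
  {"delta_pos": [0.1,-0.15,0.3],"rot": [0,0,0]},
  {"delta_pos": [0.1,-0.15,0.35],"rot": [0,0,0]},
  {"delta_pos": [0.1,-0.15,0.35],"rot": [0,0,0]},
  {"delta_pos": [0.1,-0.15,0.35],"rot": [0,0,0]},
])

```text
time_s: 13.63
ee_pos: [0.4607, 0.0628, -0.0031]
ee_rot: [0.0, 0.707, 0.707, -0.0]
force: [0.5, -1.1, -0.7]
finger_gap: 0.0264
grasp_force: 24.7
```

Run:
```python
from h import *
s=manip.get_state();print(s["ee_pos"])
a=cv2.cvtColor(manip.capture("side"),cv2.COLOR_RGB2BGR)[210:310,285:385]
t=cv2.cvtColor(manip.capture("top"),cv2.COLOR_RGB2BGR)[220:320,225:325]
cv2.imwrite("pics/o6.png",cv2.resize(np.hstack([a,t]),(800,400),interpolation=cv2.INTER_CUBIC))
```

```text
[ 0.4607  0.0628 -0.0031]
```

View pics/o6.png

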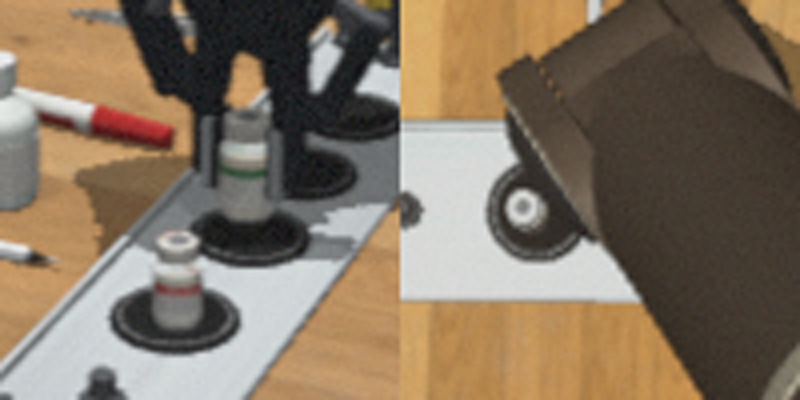

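Small vial stands centred on mark_a (base (178,322), mark (176,318)). The large vial hangs right over mark_b (base (245,213), mark (250,236)).

Request:
arm_command([
  {"delta_pos": [0.005,-0.01,0.03],"rot": [0,0,0]},
  {"delta_pos": [0.005,-0.01,0.06],"rot": [0,0,0]},
  {"delta_pos": [0.005,-0.01,0.08],"rot": [0,0,0]},
  {"delta_pos": [0.005,-0.01,0.085],"rot": [0,0,0]},
  {"delta_pos": [0.005,-0.01,0.085],"rot": [0,0,0]},
  {"delta_pos": [0.005,-0.01,0.085],"rot": [0,0,0]},
])

```text
time_s: 14.23
ee_pos: [0.459, 0.0635, -0.0159]
ee_rot: [0.0, 0.707, 0.707, -0.0]
force: [-1.7, -1.0, 7.1]
finger_gap: 0.0263
grasp_force: 25.8
```

Request:
arm_command([
  {"delta_pos": [0,0,0],"rot": [0,0,0]},
  {"delta_pos": [0,0,0],"rot": [0,0,0]},
  {"delta_pos": [0,0,0],"rot": [0,0,0]},
  {"delta_pos": [0,0,0],"rot": [0,0,0]},
  {"delta_pos": [0,0,0],"rot": [0,0,0]},
  {"delta_pos": [0,0,0],"rot": [0,0,0]},
], jaw=0.4)

```text
time_s: 14.73
ee_pos: [0.4589, 0.0636, -0.0163]
ee_rot: [-0.0, 0.707, 0.707, -0.0]
force: [-0.4, 0.3, -0.3]
finger_gap: 0.0512
grasp_force: 0.0
```

Request:
arm_command([
  {"delta_pos": [0,0,-0.1],"rot": [0,0,0]},
  {"delta_pos": [0,0,-0.25],"rot": [0,0,0]},
  {"delta_pos": [0,0,-0.5],"rot": [0,0,0]},
  {"delta_pos": [0,0,-0.75],"rot": [0,0,0]},
  {"delta_pos": [0,0,-1],"rot": [0,0,0]},
  {"delta_pos": [0,0,-1],"rot": [0,0,0]},
  {"delta_pos": [0,0,-1],"rot": [0,0,0]},
])

```text
time_s: 15.32
ee_pos: [0.4605, 0.0636, 0.1359]
ee_rot: [0.002, 0.708, 0.707, 0.002]
force: [1.0, -0.7, -1.0]
finger_gap: 0.0516
grasp_force: 0.0
```

Request:
arm_command([
  {"delta_pos": [0,0.25,0],"rot": [0,0,0]},
  {"delta_pos": [0,0.5,0],"rot": [0,0,0]},
  {"delta_pos": [0,0.75,0],"rot": [0,0,0]},
  {"delta_pos": [0,0.93,0.1],"rot": [0,0,0]},
  {"delta_pos": [0,0.93,0.2],"rot": [0,0,0]},
  {"delta_pos": [0,0.93,0.2],"rot": [0,0,0]},
  {"delta_pos": [0,0.93,0.2],"rot": [0,0,0]},
], jaw=0.05)

```text
time_s: 15.9
ee_pos: [0.5964, 0.0635, 0.1014]
ee_rot: [-0.002, 0.707, 0.707, -0.002]
force: [0.1, 0.7, 0.7]
finger_gap: 0.0814
grasp_force: 0.0
```

Request:
arm_command([
  {"delta_pos": [0,0.005,0.1],"rot": [0,0,0]},
  {"delta_pos": [0,0.005,0.25],"rot": [0,0,0]},
  {"delta_pos": [0,0.005,0.4],"rot": [0,0,0]},
  {"delta_pos": [0,0.005,0.55],"rot": [0,0,0]},
  {"delta_pos": [0,0.005,0.7],"rot": [0,0,0]},
  {"delta_pos": [0,0.005,0.8],"rot": [0,0,0]},
  {"delta_pos": [0,0.005,0.87],"rot": [0,0,0]},
  {"delta_pos": [0,0.005,0.87],"rot": [0,0,0]},
  {"delta_pos": [0,0.005,0.87],"rot": [0,0,0]},
])

```text
time_s: 16.65
ee_pos: [0.599, 0.0637, -0.0262]
ee_rot: [-0.0, 0.707, 0.707, -0.0]
force: [0.8, 0.2, 0.7]
finger_gap: 0.0813
grasp_force: 0.0
```

Request:
arm_command([
  {"delta_pos": [0,0,0],"rot": [0,0,0]},
  {"delta_pos": [0,0,0],"rot": [0,0,0]},
  {"delta_pos": [0,0,0],"rot": [0,0,0]},
  {"delta_pos": [0,0,0],"rot": [0,0,0]},
  {"delta_pos": [0,0,0],"rot": [0,0,0]},
  {"delta_pos": [0,0,0],"rot": [0,0,0]},
  {"delta_pos": [0,0,0],"rot": [0,0,0]},
  {"delta_pos": [0,0,0],"rot": [0,0,0]},
], jaw=1)

```text
time_s: 17.32
ee_pos: [0.5999, 0.0635, -0.0255]
ee_rot: [0.001, 0.707, 0.707, 0.0]
force: [-0.8, -1.2, 4.7]
finger_gap: 0.0415
grasp_force: 24.8
```

Request:
arm_command([
  {"delta_pos": [0,0,-0.1],"rot": [0,0,0]},
  {"delta_pos": [0,0,-0.25],"rot": [0,0,0]},
  {"delta_pos": [0,0,-0.4],"rot": [0,0,0]},
  {"delta_pos": [-0.1,-0.1,-0.5],"rot": [0,0,0]},
  {"delta_pos": [-0.25,-0.25,-0.5],"rot": [0,0,0]},
  {"delta_pos": [-0.4,-0.4,-0.5],"rot": [0,0,0]},
  {"delta_pos": [-0.49,-0.6,-0.5],"rot": [0,0,0]},
  {"delta_pos": [-0.49,-0.8,-0.5],"rot": [0,0,0]},
  {"delta_pos": [-0.49,-0.916,-0.5],"rot": [0,0,0]},
  {"delta_pos": [-0.49,-0.916,-0.5],"rot": [0,0,0]},
])

```text
time_s: 18.15
ee_pos: [0.4576, -0.0109, 0.0484]
ee_rot: [-0.0, 0.708, 0.707, -0.002]
force: [-0.4, 0.4, -1.8]
finger_gap: 0.0414
grasp_force: 25.6
```

Request:
arm_command([
  {"delta_pos": [0,0,0.1],"rot": [0,0,0]},
  {"delta_pos": [0,0,0.2],"rot": [0,0,0]},
  {"delta_pos": [0,0,0.3],"rot": [0,0,0]},
  {"delta_pos": [0,0,0.36],"rot": [0,0,0]},
  {"delta_pos": [0,0,0.36],"rot": [0,0,0]},
  {"delta_pos": [0,0,0.36],"rot": [0,0,0]},
])

```text
time_s: 18.65
ee_pos: [0.462, -0.0096, -0.0057]
ee_rot: [-0.0, 0.707, 0.707, -0.0]
force: [-0.2, 1.0, -0.6]
finger_gap: 0.0419
grasp_force: 25.6
```

Run:
```python
from h import *
s=manip.get_state();print(s["ee_pos"])
a=cv2.cvtColor(manip.capture("side"),cv2.COLOR_RGB2BGR)[195:295,295:395]
t=cv2.cvtColor(manip.capture("top"),cv2.COLOR_RGB2BGR)[220:320,245:345]
cv2.imwrite("pics/o7.png",cv2.resize(np.hstack([a,t]),(800,400),interpolation=cv2.INTER_CUBIC))
```

```text
[ 0.462  -0.0096 -0.0057]
```

View pics/o7.png

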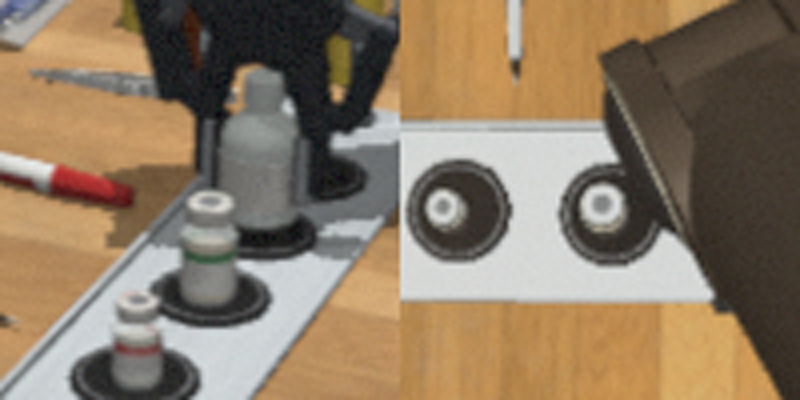

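Large vial stands on mark_b (base (208,295), mark (212,293)). The flask hangs above mark_c, nearly centred. Lowering and releasing.

Request:
arm_command([
  {"delta_pos": [0,-0.005,0.03],"rot": [0,0,0]},
  {"delta_pos": [0,-0.005,0.055],"rot": [0,0,0]},
  {"delta_pos": [0,-0.005,0.07],"rot": [0,0,0]},
  {"delta_pos": [0,-0.005,0.075],"rot": [0,0,0]},
  {"delta_pos": [0,-0.005,0.075],"rot": [0,0,0]},
  {"delta_pos": [0,-0.005,0.075],"rot": [0,0,0]},
])

```text
time_s: 19.25
ee_pos: [0.461, -0.01, -0.0166]
ee_rot: [0.0, 0.707, 0.707, -0.0]
force: [-2.5, -1.2, 7.3]
finger_gap: 0.0417
grasp_force: 26.2
```

Request:
arm_command([
  {"delta_pos": [0,0,0],"rot": [0,0,0]},
  {"delta_pos": [0,0,0],"rot": [0,0,0]},
  {"delta_pos": [0,0,0],"rot": [0,0,0]},
  {"delta_pos": [0,0,0],"rot": [0,0,0]},
  {"delta_pos": [0,0,0],"rot": [0,0,0]},
  {"delta_pos": [0,0,0],"rot": [0,0,0]},
], jaw=0.2)

```text
time_s: 19.75
ee_pos: [0.461, -0.0099, -0.017]
ee_rot: [-0.0, 0.707, 0.707, -0.0]
force: [-0.4, -0.1, 0.0]
finger_gap: 0.068
grasp_force: 0.0
```

Request:
arm_command([
  {"delta_pos": [0,0,-0.1],"rot": [0,0,0]},
  {"delta_pos": [0,0,-0.25],"rot": [0,0,0]},
  {"delta_pos": [0,0,-0.5],"rot": [0,0,0]},
  {"delta_pos": [0,0,-0.75],"rot": [0,0,0]},
  {"delta_pos": [0,0,-1],"rot": [0,0,0]},
  {"delta_pos": [0,0,-1],"rot": [0,0,0]},
  {"delta_pos": [0,0,-1],"rot": [0,0,0]},
])

```text
time_s: 20.33
ee_pos: [0.4626, -0.0101, 0.1351]
ee_rot: [0.002, 0.708, 0.707, 0.001]
force: [1.0, 0.4, -0.6]
finger_gap: 0.0684
grasp_force: 0.0
```

Request:
arm_command([
  {"delta_pos": [-0.2,0.12,0],"rot": [0,0,0]},
  {"delta_pos": [-0.4,0.24,0],"rot": [0,0,0]},
  {"delta_pos": [-0.6,0.36,0],"rot": [0,0,0]},
  {"delta_pos": [-0.8,0.48,0],"rot": [0,0,0]},
  {"delta_pos": [-1,0.6,0],"rot": [0,0,0]},
  {"delta_pos": [-1,0.7,0],"rot": [0,0,0]},
  {"delta_pos": [-1,0.79,0],"rot": [0,0,0]},
], jaw=0.25)

```text
time_s: 20.92
ee_pos: [0.5788, -0.1628, 0.1305]
ee_rot: [-0.001, 0.709, 0.705, -0.001]
force: [-0.2, 1.4, 0.2]
finger_gap: 0.064
grasp_force: 0.0
```

Request:
arm_command([
  {"delta_pos": [-0.2,0,0],"rot": [0,0,0]},
  {"delta_pos": [-0.39,0,0],"rot": [0,0,0]},
  {"delta_pos": [-0.39,0,0],"rot": [0,0,0]},
  {"delta_pos": [-0.39,0,0.1],"rot": [0,0,0]},
  {"delta_pos": [-0.39,0,0.25],"rot": [0,0,0]},
  {"delta_pos": [-0.39,0,0.4],"rot": [0,0,0]},
  {"delta_pos": [-0.39,0,0.55],"rot": [0,0,0]},
  {"delta_pos": [-0.39,0,0.65],"rot": [0,0,0]},
  {"delta_pos": [-0.39,0,0.65],"rot": [0,0,0]},
  {"delta_pos": [-0.39,0,0.65],"rot": [0,0,0]},
])

```text
time_s: 21.75
ee_pos: [0.5779, -0.2178, 0.0337]
ee_rot: [-0.002, 0.707, 0.707, -0.001]
force: [-0.1, 0.1, -0.2]
finger_gap: 0.0641
grasp_force: 0.0
```

Run:
```python
from h import *
s=manip.get_state();print(s["ee_pos"])
a=cv2.cvtColor(manip.capture("side"),cv2.COLOR_RGB2BGR)[145:245,295:395]
cv2.imwrite("pics/o8.png",cv2.resize(a,(600,600),interpolation=cv2.INTER_CUBIC))
```

```text
[ 0.5779 -0.2178  0.0337]
```

View pics/o8.png

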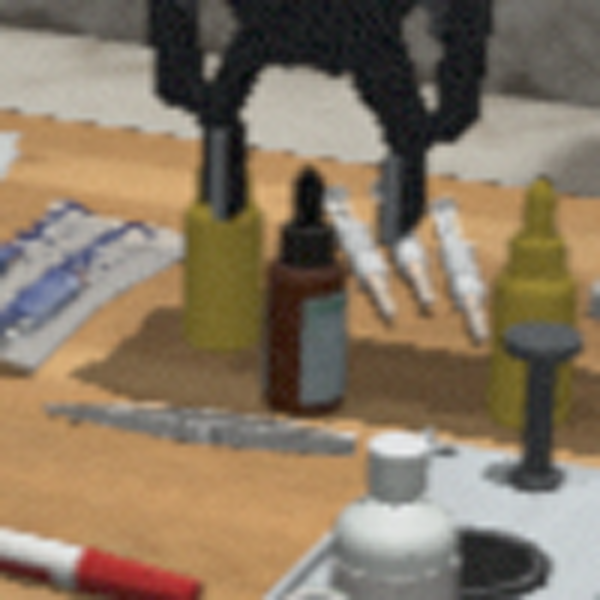

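Brown bottle at (305,300) is midway between the fingers (225/400). The palm edge at row 68 is about 44 mm above the bulb top at row 170, so I'll descend 40 mm.

Request:
arm_command([
  {"delta_pos": [0,0.005,0.08],"rot": [0,0,0]},
  {"delta_pos": [0,0.005,0.16],"rot": [0,0,0]},
  {"delta_pos": [0,0.005,0.22],"rot": [0,0,0]},
  {"delta_pos": [0,0.005,0.25],"rot": [0,0,0]},
  {"delta_pos": [0,0.005,0.26],"rot": [0,0,0]},
  {"delta_pos": [0,0.005,0.26],"rot": [0,0,0]},
  {"delta_pos": [0,0.005,0.26],"rot": [0,0,0]},
])

```text
time_s: 22.38
ee_pos: [0.5803, -0.2185, -0.0033]
ee_rot: [0.0, 0.707, 0.707, 0.0]
force: [-0.2, -0.2, 0.1]
finger_gap: 0.0638
grasp_force: 0.0
```

Request:
arm_command([
  {"delta_pos": [0,0,0],"rot": [0,0,0]},
  {"delta_pos": [0,0,0],"rot": [0,0,0]},
  {"delta_pos": [0,0,0],"rot": [0,0,0]},
  {"delta_pos": [0,0,0],"rot": [0,0,0]},
  {"delta_pos": [0,0,0],"rot": [0,0,0]},
  {"delta_pos": [0,0,0],"rot": [0,0,0]},
  {"delta_pos": [0,0,0],"rot": [0,0,0]},
  {"delta_pos": [0,0,0],"rot": [0,0,0]},
], jaw=1)

```text
time_s: 23.05
ee_pos: [0.5806, -0.2186, -0.0029]
ee_rot: [0.001, 0.707, 0.707, 0.0]
force: [-0.2, -0.5, 5.3]
finger_gap: 0.0318
grasp_force: 25.0
```

Request:
arm_command([
  {"delta_pos": [0,0,-0.1],"rot": [0,0,0]},
  {"delta_pos": [0,0,-0.25],"rot": [0,0,0]},
  {"delta_pos": [0,0,-0.4],"rot": [0,0,0]},
  {"delta_pos": [0,0,-0.6],"rot": [0,0,0]},
  {"delta_pos": [0.15,-0.15,-0.6],"rot": [0,0,0]},
  {"delta_pos": [0.3,-0.3,-0.6],"rot": [0,0,0]},
  {"delta_pos": [0.5,-0.45,-0.6],"rot": [0,0,0]},
  {"delta_pos": [0.7,-0.65,-0.6],"rot": [0,0,0]},
  {"delta_pos": [0.88,-0.79,-0.6],"rot": [0,0,0]},
  {"delta_pos": [0.88,-0.79,-0.6],"rot": [0,0,0]},
])

```text
time_s: 23.88
ee_pos: [0.4565, -0.0813, 0.0861]
ee_rot: [-0.002, 0.705, 0.709, -0.001]
force: [-1.1, -0.5, -0.7]
finger_gap: 0.0316
grasp_force: 25.2
```

Request:
arm_command([
  {"delta_pos": [0,0,0],"rot": [0,0,0]},
  {"delta_pos": [0,0,0.1],"rot": [0,0,0]},
  {"delta_pos": [0,0,0.2],"rot": [0,0,0]},
  {"delta_pos": [0,0,0.3],"rot": [0,0,0]},
  {"delta_pos": [0,0,0.4],"rot": [0,0,0]},
  {"delta_pos": [0,0,0.46],"rot": [0,0,0]},
  {"delta_pos": [0,0,0.46],"rot": [0,0,0]},
  {"delta_pos": [0,0,0.46],"rot": [0,0,0]},
])

```text
time_s: 24.55
ee_pos: [0.4618, -0.0867, 0.0172]
ee_rot: [-0.0, 0.708, 0.707, -0.0]
force: [0.3, 0.6, -1.0]
finger_gap: 0.0316
grasp_force: 25.2
```

Run:
```python
from h import *
s=manip.get_state();print(s["ee_pos"])
a=cv2.cvtColor(manip.capture("side"),cv2.COLOR_RGB2BGR)[170:270,310:410]
a=cv2.resize(a,(600,600),interpolation=cv2.INTER_CUBIC);draw(a,"side","dropper",s["ee_pos"][:2],6,np.array([310,170]),.0095+.011)
cv2.imwrite("pics/o9.png",a)
```

```text
[ 0.4618 -0.0867  0.0172]
```

View pics/o9.png

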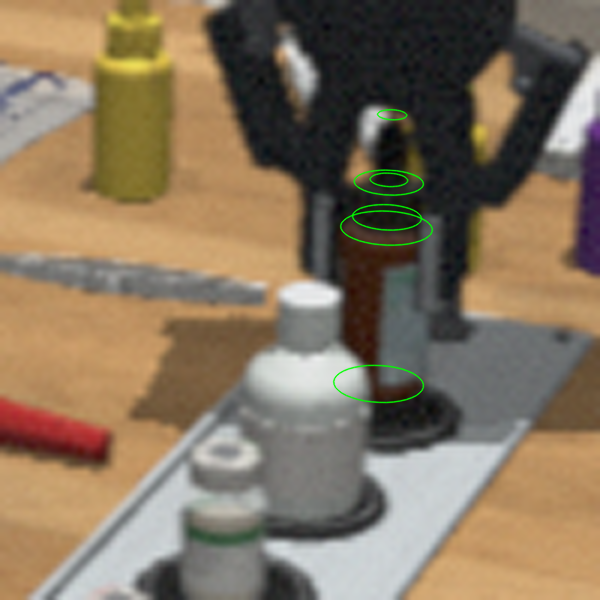

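Dropper bottle upright, base at about (385,392), over mark_d at (378,416). Lower, release, rise.

Request:
arm_command([
  {"delta_pos": [0,0,0.03],"rot": [0,0,0]},
  {"delta_pos": [0,0,0.055],"rot": [0,0,0]},
  {"delta_pos": [0,0,0.07],"rot": [0,0,0]},
  {"delta_pos": [0,0,0.075],"rot": [0,0,0]},
  {"delta_pos": [0,0,0.075],"rot": [0,0,0]},
  {"delta_pos": [0,0,0.075],"rot": [0,0,0]},
])

```text
time_s: 25.1
ee_pos: [0.4618, -0.0864, 0.0064]
ee_rot: [0.0, 0.707, 0.707, 0.0]
force: [-0.7, -0.1, -1.5]
finger_gap: 0.0314
grasp_force: 25.2
```

Request:
arm_command([
  {"delta_pos": [0,0,0],"rot": [0,0,0]},
  {"delta_pos": [0,0,0],"rot": [0,0,0]},
  {"delta_pos": [0,0,0],"rot": [0,0,0]},
  {"delta_pos": [0,0,0],"rot": [0,0,0]},
  {"delta_pos": [0,0,0],"rot": [0,0,0]},
  {"delta_pos": [0,0,0],"rot": [0,0,0]},
], jaw=0.3)

```text
time_s: 25.6
ee_pos: [0.4617, -0.0864, 0.0063]
ee_rot: [0.0, 0.707, 0.707, 0.0]
force: [-0.2, 0.2, -0.1]
finger_gap: 0.0599
grasp_force: 0.0
```

Request:
arm_command([
  {"delta_pos": [0,0,-0.1],"rot": [0,0,0]},
  {"delta_pos": [0,0,-0.25],"rot": [0,0,0]},
  {"delta_pos": [0,0,-0.5],"rot": [0,0,0]},
  {"delta_pos": [0,0,-0.75],"rot": [0,0,0]},
  {"delta_pos": [0,0,-1],"rot": [0,0,0]},
  {"delta_pos": [0,0,-1],"rot": [0,0,0]},
])

```text
time_s: 26.1
ee_pos: [0.4657, -0.0864, 0.1629]
ee_rot: [0.004, 0.707, 0.707, 0.003]
force: [1.0, 0.9, -0.3]
finger_gap: 0.0596
grasp_force: 0.0
```

Request:
arm_command([
  {"delta_pos": [-0.2,0,-0.1],"rot": [0,0,0]},
  {"delta_pos": [-0.4,0,-0.2],"rot": [0,0,0]},
  {"delta_pos": [-0.6,0,-0.2],"rot": [0,0,0]},
  {"delta_pos": [-0.8,0,-0.2],"rot": [0,0,0]},
  {"delta_pos": [-1,0,-0.2],"rot": [0,0,0]},
  {"delta_pos": [-1,0,-0.2],"rot": [0,0,0]},
])

```text
time_s: 26.6
ee_pos: [0.4603, -0.2432, 0.1859]
ee_rot: [0.001, 0.71, 0.704, -0.001]
force: [0.1, -0.7, 0.8]
finger_gap: 0.0597
grasp_force: 0.0
```

Request:
arm_command([
  {"delta_pos": [-0.2,0,0],"rot": [0,0,0]},
  {"delta_pos": [-0.4,0,0],"rot": [0,0,0]},
  {"delta_pos": [-0.6,0,0],"rot": [0,0,0]},
  {"delta_pos": [-0.8,0,0],"rot": [0,0,0]},
  {"delta_pos": [-1,0,0],"rot": [0,0,0]},
  {"delta_pos": [-1,0,0],"rot": [0,0,0]},
  {"delta_pos": [-1,0,0],"rot": [0,0,0]},
  {"delta_pos": [-1,0,0],"rot": [0,0,0]},
])

```text
time_s: 27.27
ee_pos: [0.4615, -0.3854, 0.1859]
ee_rot: [-0.001, 0.707, 0.707, 0.0]
force: [-0.2, 0.3, -0.1]
finger_gap: 0.0596
grasp_force: 0.0
```

Run:
```python
from h import *
W=[("dropper",(.4615,-.0865)),("flask",(.4615,-.011)),("large",(.459,.064)),("small",(.459,.152))];r=[]
for c,o in(("side",(290,170)),("top",(230,210))):
    a=cv2.cvtColor(manip.capture(c),cv2.COLOR_RGB2BGR);w=(130,130) if c=="side" else (170,130)
    a=cv2.resize(a[o[1]:o[1]+w[1],o[0]:o[0]+w[0]],None,fx=4,fy=4,interpolation=cv2.INTER_CUBIC)
    for n,xy in W:
        draw(a,c,n,xy,4,np.array(o),.009)
    r.append(a)
im=np.hstack(r);cv2.imwrite("pics/o10.png",cv2.resize(im,(800,int(im.shape[0]*800/im.shape[1]))))
```

```text
(no output)
```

View pics/o10.png

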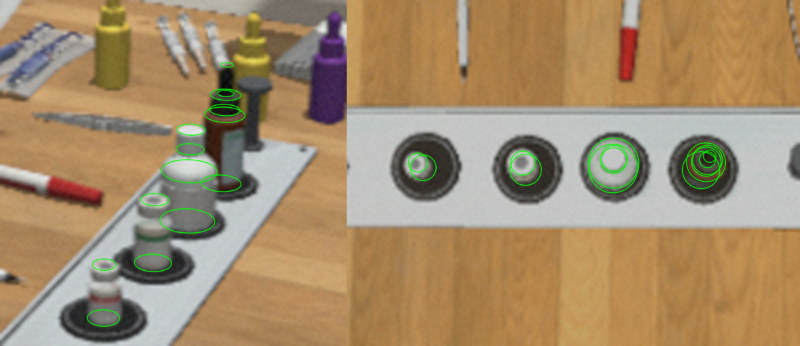

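All four stand upright on their marks, a few mm off at most: top-view bases at about (421,167), (525,168), (613,166) and (703,167) against marks at (425,167), (527,168), (615,167) and (704,168). The arm is clear, so I'm handing in.

```bash
python3 -c "
from plant import manip
print(manip.close_job())"
```

```text
the job is handed in; nothing more can be done
None
```

The job is handed in, verdict not shown: from the tall post to the low post stand the dropper bottle, white bottle, large vial and small vial, all upright, released and within a few mm of their mark centres in the last pictures, at about 27 s on the robot's clock.

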